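Ring up a hat and an umbrella on the shop till

TASK

Ring up a cash sale on the hat shop's till keyboard: with the fingertips lightly press the hat key, then the umbrella key, then the banknote (cash) key, letting each come up before the next. Press no other picture key and press gently, without shoving or lifting the keyboard; leave the pen and everything else on the counter where it lies. Finish with the hand clear of everything.

Things in the scene. Friction and masses are not known exactly. Their poses are not given: they have to be found in the camera images.
- till_keyboard: Till keyboard: loose black box, 310 wide (y) x 210 deep (x) x 28 mm high, about 1.8 kg. Origin: centre of underside; x to its back edge (away from the robot, yaw within 0.25 rad), y to the operator's left, z up. Nine white 36 mm square keys with pictograms, 3 rows of 3, 57 mm apart, 21 mm of low blanks between: rows at x 47 (back), -10, -67 mm (front), columns at y 19 (left), -38, -95 mm.
- pad_mid (a point): Centre of the top of the number pad at the keyboard's left (small grey rigid keys, 57 x 76 mm, tops 37 mm above the counter): not needed.
- rail_mid (a point): Middle of the top of the card-reader rail along the keyboard's right edge: 200 x 13 mm, 46 mm above the counter, its near side 46 mm from the centres of the right column of keys.
- ledge_mid (a point): Middle of the top of the ledge along the keyboard's back: 32 x 310 mm, 36 mm above the counter, its near side 26 mm from the centres of the back row of keys; the pen lies on it.
- key_hat_top (a point): Centre of the top face of the hat key (pictogram: bowler hat; back row, middle of the nine), with the keyboard's axes; it goes down with the key. White cap 36 x 36 mm, its top 43.5 mm above the counter and 15.5 mm above the box.
- key_hat (a joint): The hat key. A sprung key, 0 = up, grows to 0.007 m fully down; it starts to move at about 1 N, takes about 3.5 N at 2.5 mm and 8 N fully down, stops hard there, counts as pressed past 2.5 mm and springs back by itself.
- key_umbrella_top (a point): Centre of the top face of the umbrella key (pictogram: open umbrella; middle row, left of the nine), with the keyboard's axes; it goes down with the key. White cap 36 x 36 mm, its top 43.5 mm above the counter and 15.5 mm above the box.
- key_umbrella (a joint): The umbrella key. A sprung key, 0 = up, grows to 0.007 m fully down; it starts to move at about 1 N, takes about 3.5 N at 2.5 mm and 8 N fully down, stops hard there, counts as pressed past 2.5 mm and springs back by itself.
- key_cash_top (a point): Centre of the top face of the cash key (pictogram: banknote (outlined rectangle with a dot in the middle); front row, right of the nine), with the keyboard's axes; it goes down with the key. White cap 36 x 36 mm, its top 43.5 mm above the counter and 15.5 mm above the box.
- key_cash (a joint): The cash key. A sprung key, 0 = up, grows to 0.007 m fully down; it starts to move at about 1 N, takes about 3.5 N at 2.5 mm and 8 N fully down, stops hard there, counts as pressed past 2.5 mm and springs back by itself.
- key_stick (a joint): A key not wanted in this sale: pictogram walking stick, back row, left. Same size and spring as the others.
- key_hatbox (a joint): A key not wanted in this sale: pictogram hat box with lid, back row, right. Same size and spring as the others.
- key_brush (a joint): A key not wanted in this sale: pictogram brush, middle row, middle (the centre of the nine). Same size and spring as the others.
- key_bowtie (a joint): A key not wanted in this sale: pictogram bow tie, middle row, right. Same size and spring as the others.
- key_void (a joint): A key not wanted in this sale: pictogram diagonal cross, front row, left. Same size and spring as the others.
- key_receipt (a joint): A key not wanted in this sale: pictogram receipt slip, front row, middle. Same size and spring as the others.
- pen: Dark steel ballpoint pen, 138 mm long, 10 mm thick, lying along the keyboard's back ledge (its own y along the ledge). Loose; leave it. Origin: centre of its underside.
- polish_tin: Flat round aluminium tin, 74 mm across, 28 mm high, on the counter just right of the keyboard. Loose; leave it. Origin: centre of its underside.
- hat_brush: Wooden hat brush with black bristles down, 150 x 46 x 41 mm (long side x), on the counter just left of the keyboard. Loose; leave it. Origin: centre of its underside.
- tape_case: Grey pocket tape-measure case, 56 x 56 x 28 mm, on the counter between robot and keyboard. Loose; leave it. Origin: centre of its underside.
- card_terminal: Black card terminal, 78 x 168 x 30 mm (long side y), on the counter beyond the tin, right of the keyboard. Loose; leave it. Origin: centre of its underside.
- counter_bell: Steel counter bell, 86 mm across, 58 mm high, behind the keyboard. Loose; leave it. Origin: centre of its underside.
- date_stamp: Date stamp with turned wooden handle, foot 54 x 34 mm, 75 mm high, behind the keyboard. Loose; leave it. Origin: centre of its underside.

How it is judged:
By the outcome, as a careful person would: the job done as asked, in the order asked, and still so for the second after the job is handed in, with the robot touching nothing.
It also fails if it takes over 42 s, if anything falls off the work surface, if the arm or the gripper's body presses on something with over 40 N, if the wrist force passes 120 N, or if a joint passes its speed limit or range.

ROBOT

A 6-joint arm with a two-finger parallel gripper is mounted at the origin on the work surface. World frame = base frame: x ahead of the robot, y to its left, z up, the work surface at z = 0. Lengths are in m, angles in degrees, forces in N, time in s.
With the tool pointing down it reaches from about 0.3 to 0.75 m from the base axis. Payload 8.5 kg.
Tool frame: the origin (TCP) lies midway between the tips of the shut fingers; the grasp point (between the pads) lies 19 mm behind it; z points along the fingers, y is the direction in which the jaws open and shut (so a half turn about z gives the same grasp; the last joint's range is limited). The gripper opens to 85 mm and grips with 20 to 120 N. Pads are 22 mm wide; open, the fingers measure 114 mm over their backs; the gripper's body (76 mm by 85 mm) begins 54 mm behind the grasp point. The pads swing forward as they close: fully open they stand 13 mm farther back than shut.
Start: joints at [64.555, 21.807, 74.336, -0, 83.858, -12.336], TCP at [0.125, 0.536, 0.206] pointing down, gripper open.
Joint ranges: [-178.18, 178.18], [-50.72, 133.34], [12.68, 142.11], [-81.47, 261.47], [9.98, 163.14], [-165.26, 165.26]. Speed limits (degrees/s): [136.94, 136.94, 180, 180, 180, 180].

INTERFACE

Orientations are given as a 3x3 rotation matrix whose columns are the frame's x, y, z axes.
In Python, from rig import env, viewer, ticket gives the robot as it stands. The module is installed in compiled form; this text tells all that it offers.
- The arm moves only by the shell command python3 -m pendant 'ROWS' [FORCE]. ROWS is JSON, a list of rows, each a list of 3 entries, a list of its own where there are three numbers: the shift along the world's x, y, z in mm, then the turn about the world's z in rad, then the opening, from -1 (shut) to 1 (fully open). A call has 1 to 12 rows; each row shifts and turns the pose as measured when the row begins; what a row does not reach is not made up. A row lasts 1/8 s, in which the tool goes at most 62.5 mm and 10.7 degrees, less where a joint would pass 70% of its speed; a pose out of reach is approached as far as the arm can. A call with a gripper value outside its range is refused whole. The fingers move at their own pace and stop on an object; FORCE is the grip in N (left out, the last holds). Time passes only in rows, so rows that do not move let the fingers close. It gives the time, the measured TCP pose, the force and the opening at its end, in the units of the state.
- env.observe(): the state, without advancing time (a new reading comes with each control period).
- viewer.get_image(name): name is "scene" or "top" or "wrist"; returns (picture, depth): 420x560x3 uint8, red, green, blue; 420x560 float32, m along the optical axis (not along the pixel's ray), 0 where there is no reading.
- viewer.camera_params(name): a dict with "fx", "fy", "cx", "cy" (pixels), "rvec" (rotation vector, rad) and "tvec" (3), from world to camera coordinates, as OpenCV has them; the wrist camera has in their place "T_tool_cam" (4x4, takes a point from camera to tool coordinates, whose origin is the TCP and whose axes are the flange's). Camera axes: x right, y down, z forward; pixel columns grow to the right and rows downward; lengths in m; the calibration is good to about 2 mm. A picture is of the moment at which its call begins: read the wrist's pose just before it. camera_params takes no time and is no camera call.
- ticket.close_job(): hands the job in, once; it reports no verdict.
The state is a dict: "time_s": time; "q": joint angles; "qvel": joint speeds; "joint_efforts": joint torques, N m; "position": TCP position; "tool_rot": TCP orientation; "ft_force": force on the tool from outside, world axes, zero at the start; "wrist_torque": the same for the moment, N m; "grip_width": finger opening in m.
Only numpy, scipy, OpenCV 4.12 (cv2) and the standard library are available. Lean on these libraries where they do the work, as an engineer would, in place of code of your own. Each camera call takes 0.05 s, during which the arm holds its last target. There are 200 camera calls.

## Working session

There is one attempt and no reset: what is moved stays moved. The work goes in short steps, Python scripts to look and compute and a shell command to move; the robot and the scene stay as the last step left them, time stands still between calls to the robot, and variables do not carry over. Pictures are saved under pics/ and viewed, about 8 in all and at most 12, crops included, and the job is handed in when it is done.

```bash
mkdir -p pics; cat > h.py <<'E'
import numpy as np, cv2
from rig import env, viewer, ticket
def cam(name, st=None):
    p=viewer.camera_params(name); K=np.array([[p['fx'],0,p['cx']],[0,p['fy'],p['cy']],[0,0,1.]])
    if 'rvec' in p:
        R,_=cv2.Rodrigues(np.array(p['rvec'],float)); t=np.array(p['tvec'],float).reshape(3)
        return K,R.T,-R.T@t       # cam->world rotation, centre
    T=np.array(p['T_tool_cam']); Rt=np.array(st['tool_rot']); 
    return K,Rt@T[:3,:3],Rt@T[:3,3]+np.array(st['position'])
def ray(c,uv,z):
    K,R,o=c; uv=np.atleast_2d(uv).astype(float)
    d=(R@np.linalg.inv(K)@np.c_[uv,np.ones(len(uv))].T).T
    return o+d*((z-o[2])/d[:,2])[:,None]
def whites(img,lo=150,amin=100,amax=1e5):
    m=((img.min(2)>lo)&(img.max(2).astype(int)-img.min(2)<40)).astype(np.uint8)
    m=cv2.morphologyEx(m,cv2.MORPH_CLOSE,np.ones((3,3)))
    cs,_=cv2.findContours(m,cv2.RETR_EXTERNAL,cv2.CHAIN_APPROX_SIMPLE)
    return [cv2.minAreaRect(c) for c in cs if amin<cv2.contourArea(c)<amax]
E
python3 - <<'E'
from h import *
st=env.observe(); print(st['time_s'],st['position'],st['ft_force'],st['grip_width']); print(np.round(st['tool_rot'],3))
im,d=viewer.get_image('top'); np.save('top.npy',im); cv2.imwrite('pics/top.png',im[:,:,::-1])
c=cam('top'); print(c[2])
for r in whites(im):
    print(np.round(r[0]),np.round(r[1]),round(r[2]),ray(c,r[0],.0435)[0].round(4))
E
```

```text
0.0 [0.12460936 0.53535814 0.20490721] [ 0.20740264  0.2234485  -0.01139302] 0.0853557816600618
[[-0.974  0.227 -0.001]
 [ 0.227  0.974 -0.001]
 [ 0.    -0.001 -1.   ]]
[0.36321486 0.06673608 1.24108738]
[318. 412.] [30. 10.] 13 [ 0.0391 -0.0227  0.0435]
[308. 397.] [44. 90.] 90 [0.075  0.0039 0.0435]
[248. 278.] [18. 24.] 22 [0.3714 0.1655 0.0435]
[288. 250.] [15. 15.] 9 [0.4475 0.0604 0.0435]
[268. 246.] [15. 15.] 90 [0.4555 0.116  0.0435]
[247. 243.] [15. 15.] 9 [0.4635 0.1722 0.0435]
[365. 239.] [23. 22.] 14 [ 0.4801 -0.1459  0.0435]
[334. 238.] [27. 28.] 90 [ 0.4829 -0.063   0.0435]
[291. 229.] [15. 15.] 9 [0.5036 0.0521 0.0435]
[271. 226.] [15. 15.] 9 [0.5113 0.108  0.0435]
[250. 223.] [15. 15.] 9 [0.5195 0.1644 0.0435]
[225. 226.] [19. 28.] 9 [0.51   0.2321 0.0435]
[295. 209.] [15. 15.] 9 [0.5589 0.044  0.0435]
[274. 206.] [15. 15.] 8 [0.5673 0.1001 0.0435]
[254. 203.] [15. 15.] 9 [0.5751 0.1565 0.0435]
[289. 169.] [23. 25.] 63 [0.6718 0.0617 0.0435]
[288.  30.] [23. 23.] 45 [1.0918 0.07   0.0435]
```

View pics/top.png

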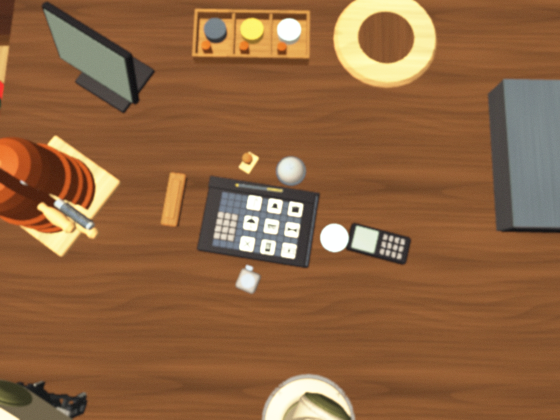

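The top view shows the keyboard upright and clear, at px (205–318, 178–265). The nine keys are on a grid with yaw ≈ -0.146 rad. That puts hat at (274,206), umbrella at (250,223) and cash at (288,250). I'll move above the keys, shut the fingers and look closer.

```bash
python3 -m pendant '[[[32,-36,0],0.083,-1],[[32,-36,0],0,-1],[[32,-36,0],0,-1],[[32,-36,0],0,-1],[[32,-36,0],0,-1],[[32,-36,0],0,-1],[[32,-36,0],0,-1],[[32,-36,0],0,-1],[[32,-36,0],0,-1],[[32,-36,0],0,-1],[[32,-36,0],0,-1],[[32,-36,0],0,-1]]' 20
python3 - <<'E'
from h import *
st=env.observe(); print(st['time_s'],st['position'],st['ft_force'],st['grip_width']); print(np.round(st['tool_rot'],3))
im,d=viewer.get_image('wrist'); np.save('w.npy',im); cv2.imwrite('pics/w1.png',im[:,:,::-1])
c=cam('wrist',st); print(c[2])
for r in whites(im,150,1000):
    print(np.round(r[0]),np.round(r[1]),round(r[2]),ray(c,r[0],.0435)[0].round(4), d[int(r[0][1])%420,int(r[0][0])%560])
E
```

```text
time_s: 1.55
position: [0.5148, 0.0887, 0.2005]
tool_rot: [[-0.99, 0.137, -0.008], [0.137, 0.991, -0.005], [0.007, -0.006, -1.0]]
ft_force: [1.0, 0.2, 0.5]
grip_width: -0.0
1.55 [0.51481091 0.08873543 0.20049815] [0.96858545 0.21597624 0.54824904] -9.631233067156422e-06
[[-0.99   0.137 -0.008]
 [ 0.137  0.991 -0.005]
 [ 0.007 -0.006 -1.   ]]
[0.43423459 0.10078326 0.36975715]
[359. 186.] [33. 36.] 90 [0.5206 0.1648 0.0435] 0.33317193
[300. 185.] [32. 34.] 90 [0.5112 0.1071 0.0435] 0.33107844
[244. 185.] [32. 33.] 90 [0.5035 0.0516 0.0435] 0.33443487
[131. 179.] [75. 66.] 45 [ 0.4822 -0.0571  0.0435] 0.34698358
[363. 126.] [36. 38.] 90 [0.4632 0.1723 0.0435] 0.31529996
[302. 126.] [36. 35.] 90 [0.4554 0.1162 0.0435] 0.3144131
[348.  18.] [35. 41.] 90 [0.3718 0.1647 0.0435] 0.30002466
```

View pics/w1.png

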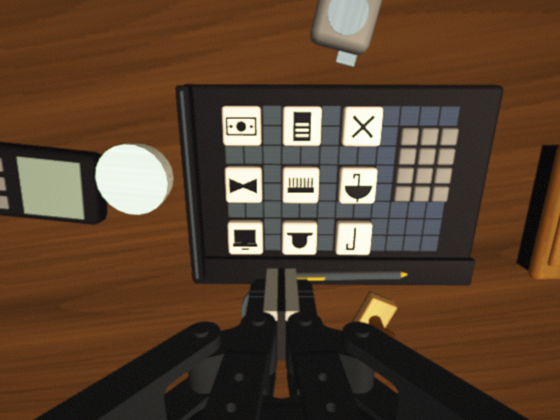

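The wrist view confirms the pictograms: hat (300,238), umbrella (358,186), cash (242,126). Positions agree with the top view within about 1 mm. Next I go down to above the hat key.

```bash
python3 -m pendant '[[[18,4,-10],0,-1],[[18,4,-40],0,-1],[[16,3,-40],0,-1],[[0,0,-40],0,-1],[[0,0,0],0,-1],[[0,0,0],0,-1]]'
```

```text
time_s: 2.35
position: [0.5723, 0.094, 0.0659]
tool_rot: [[-0.99, 0.144, -0.008], [0.144, 0.99, -0.007], [0.007, -0.008, -1.0]]
ft_force: [0.1, -0.3, 0.5]
grip_width: -0.0001
```

```bash
python3 -m pendant '[[[-5,6,0],0,-1],[[0,0,0],0,-1],[[0,0,-10],0,-1],[[0,0,-6],0,-1],[[0,0,0],0,-1]]'
python3 - <<'E'
from h import *
im,d=viewer.get_image('wrist'); cv2.imwrite('pics/w2.png',im[:,:,::-1])
E
```

```text
time_s: 2.98
position: [0.5681, 0.1006, 0.0526]
tool_rot: [[-0.99, 0.144, -0.002], [0.144, 0.99, -0.007], [0.001, -0.007, -1.0]]
ft_force: [0.9, -0.2, 0.4]
grip_width: 0.0004
```

View pics/w2.png

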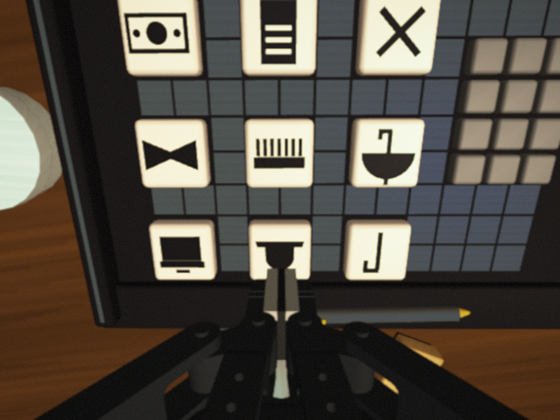

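The fingertips, at px (280,270), sit over the middle of the hat key with good clearance to the pen and ledge. I'll go down in small steps and watch the force.

```bash
python3 -m pendant '[[[0,0,-6],0,-1],[[0,0,-2],0,-1],[[0,0,0],0,-1]]'; python3 -m pendant '[[[0,0,-2],0,-1],[[0,0,-2],0,-1]]'
```

```text
time_s: 3.4
position: [0.5684, 0.1005, 0.0442]
tool_rot: [[-0.99, 0.144, -0.002], [0.144, 0.99, -0.007], [0.001, -0.007, -1.0]]
ft_force: [0.2, 0.6, -0.1]
grip_width: -0.0004
time_s: 3.65
position: [0.5686, 0.1005, 0.0402]
tool_rot: [[-0.99, 0.144, -0.001], [0.144, 0.99, -0.007], [0.0, -0.007, -1.0]]
ft_force: [-0.3, 0.0, -0.0]
grip_width: -0.0002
```

```bash
python3 -m pendant '[[[0,0,-1],0,-1],[[0,0,0],0,-1]]'; python3 -m pendant '[[[0,0,-1],0,-1]]'
```

```text
time_s: 3.9
position: [0.5685, 0.1005, 0.039]
tool_rot: [[-0.99, 0.144, -0.001], [0.144, 0.99, -0.007], [0.0, -0.007, -1.0]]
ft_force: [0.2, 0.0, 1.0]
grip_width: 0.0001
time_s: 4.03
position: [0.5686, 0.1005, 0.0381]
tool_rot: [[-0.99, 0.144, -0.001], [0.144, 0.99, -0.007], [0.0, -0.007, -1.0]]
ft_force: [0.8, 0.8, 0.8]
grip_width: -0.0001
```

```bash
python3 -m pendant '[[[0,0,-1],0,-1]]'|grep -E 'pos|force'; python3 -m pendant '[[[0,0,-1],0,-1]]'|grep -E 'pos|force';python3 -m pendant '[[[0,0,-0.5],0,-1]]'|grep -E 'pos|force'
```

```text
position: [0.5686, 0.1005, 0.037]
ft_force: [0.5, 0.3, -0.1]
position: [0.5686, 0.1005, 0.036]
ft_force: [0.2, 1.2, 0.2]
position: [0.5686, 0.1005, 0.0354]
ft_force: [-0.2, -0.1, 0.0]
```

```bash
python3 - <<'E'
from h import *
st=env.observe(); print(st['position'],st['ft_force'])
w,dw=viewer.get_image('wrist'); s,ds=viewer.get_image('scene')
np.save('w3.npy',w)
c=cam('wrist',st)
def proj(c,P):
    K,R,o=c; p=K@(R.T@(np.array(P)-o)); return p[:2]/p[2]
print('tcp in wrist',proj(c,st['position']),'hat',proj(c,[.567,.1,.0435]))
cs=cam('scene'); u,v=proj(cs,st['position']).astype(int); print('scene',u,v,cs[2])
u0,v0=max(0,min(u-70,420)),max(0,min(v-60,315))
a=cv2.resize(w[180:320,200:380,::-1],(540,420)); b=cv2.resize(s[v0:v0+105,u0:u0+140,::-1],(560,420))
cv2.imwrite('pics/w3.png',cv2.resize(np.hstack([a,b]),(800,306)))
E
```

```text
[0.56856028 0.10049412 0.03539674] [-0.16299199 -0.09990111  0.0122778 ]
tcp in wrist [281.30767665 259.91999908] hat [279.86310057 264.19288479]
scene 304 226 [1.09699122 0.03832197 0.7155317 ]
```

View pics/w3.png

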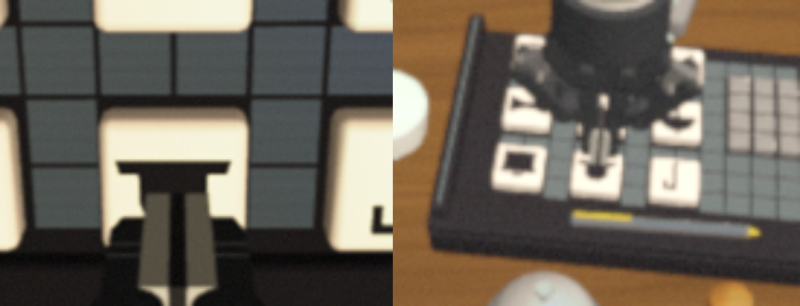

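```bash
python3 - <<'E'
from h import *
st=env.observe()
w,dw=viewer.get_image('wrist'); c=cam('wrist',st)
K,R,o=c
def pt(u,v):
    z=np.median(dw[v-1:v+2,u-1:u+2]); return (o+R@(np.linalg.inv(K)@[u,v,1])*z).round(4)
for n,uv in dict(hatcap=(262,240),hatcap2=(300,240),brush=(280,170),tipL=(273,272),tipR=(291,272),tipL2=(273,269),tipL3=(273,280),tipR3=(291,280)).items(): print(n,uv,pt(*uv))
E
python3 -m pendant '[[[0,0,-1],0,-1]]'|grep -E 'pos|force'; python3 -m pendant '[[[0,0,-1],0,-1]]'|grep -E 'pos|force'
```

```text
hatcap (262, 240) [0.5518 0.0929 0.044 ]
hatcap2 (300, 240) [0.555  0.1123 0.0429]
brush (280, 170) [0.5171 0.1074 0.0442]
tipL (273, 272) [0.5578 0.0985 0.0688]
tipR (291, 272) [0.5588 0.1065 0.0691]
tipL2 (273, 269) [0.5574 0.0985 0.0667]
tipL3 (273, 280) [0.5576 0.0987 0.0763]
tipR3 (291, 280) [0.5587 0.1064 0.0764]
position: [0.5687, 0.1005, 0.0345]
ft_force: [-0.4, 0.3, -0.8]
position: [0.5687, 0.1005, 0.0335]
ft_force: [0.1, 0.5, -0.6]
```

```bash
python3 - <<'E'
from h import *
st=env.observe(); print(st['position'])
w,dw=viewer.get_image('wrist'); K,R,o=cam('wrist',st)
v,u=np.mgrid[:420,:560]
P=o+(np.stack([u,v,np.ones_like(u)],-1)@np.linalg.inv(K).T@R.T)*dw[...,None]
for r in range(238,292,3): print(r,[tuple((P[r,k]*1000).round().astype(int)) for k in (262,274,281,290,300)], w[r,274].tolist())
E
```

```text
[0.56866227 0.10048673 0.03346707]
238 [(np.int64(551), np.int64(93), np.int64(43)), (np.int64(551), np.int64(99), np.int64(44)), (np.int64(552), np.int64(103), np.int64(43)), (np.int64(553), np.int64(107), np.int64(42)), (np.int64(553), np.int64(112), np.int64(43))] [234, 216, 180]
241 [(np.int64(552), np.int64(93), np.int64(44)), (np.int64(553), np.int64(99), np.int64(44)), (np.int64(554), np.int64(103), np.int64(43)), (np.int64(554), np.int64(107), np.int64(44)), (np.int64(555), np.int64(112), np.int64(43))] [244, 237, 207]
244 [(np.int64(554), np.int64(93), np.int64(43)), (np.int64(554), np.int64(99), np.int64(44)), (np.int64(555), np.int64(102), np.int64(42)), (np.int64(556), np.int64(107), np.int64(43)), (np.int64(556), np.int64(112), np.int64(44))] [246, 242, 217]
247 [(np.int64(555), np.int64(92), np.int64(43)), (np.int64(556), np.int64(99), np.int64(44)), (np.int64(557), np.int64(102), np.int64(43)), (np.int64(557), np.int64(107), np.int64(44)), (np.int64(558), np.int64(112), np.int64(44))] [246, 242, 217]
250 [(np.int64(557), np.int64(92), np.int64(44)), (np.int64(557), np.
[... 2680 characters left out ...]
.int64(70)), (np.int64(558), np.int64(99), np.int64(77)), (np.int64(558), np.int64(102), np.int64(78)), (np.int64(559), np.int64(106), np.int64(77)), (np.int64(563), np.int64(110), np.int64(70))] [86, 81, 65]
286 [(np.int64(561), np.int64(93), np.int64(73)), (np.int64(557), np.int64(99), np.int64(80)), (np.int64(558), np.int64(102), np.int64(79)), (np.int64(559), np.int64(106), np.int64(79)), (np.int64(563), np.int64(110), np.int64(73))] [86, 79, 66]
289 [(np.int64(561), np.int64(93), np.int64(75)), (np.int64(558), np.int64(99), np.int64(81)), (np.int64(558), np.int64(102), np.int64(82)), (np.int64(559), np.int64(106), np.int64(81)), (np.int64(564), np.int64(110), np.int64(75))] [84, 78, 64]
```

```bash
python3 - <<'E'
from h import *
w,dw=viewer.get_image('scene'); K,R,o=cam('scene')
v,u=np.mgrid[:420,:560]
P=o+(np.stack([u,v,np.ones_like(u)],-1)@np.linalg.inv(K).T@R.T)*dw[...,None]
m=(abs(P[...,0]-.5687)<.022)&(abs(P[...,1]-.1005)<.014)&(dw>0)&(P[...,2]>.048)
Q=P[m]; i=np.argsort(Q[:,2])[:12]; print(Q[i].round(3))
E
for i in 1 2; do python3 -m pendant '[[[0,0,-2],0,-1]]'|grep -E 'pos|force'; done; for i in 1 2; do python3 -m pendant '[[[0,0,-1],0,-1]]'|grep -E 'pos|force'; done
```

```text
[[0.579 0.099 0.061]
 [0.58  0.101 0.062]
 [0.58  0.103 0.062]
 [0.581 0.105 0.063]
 [0.579 0.1   0.065]
 [0.579 0.098 0.065]
 [0.574 0.09  0.065]
 [0.579 0.094 0.065]
 [0.577 0.111 0.065]
 [0.581 0.096 0.066]
 [0.579 0.098 0.067]
 [0.576 0.107 0.067]]
position: [0.5687, 0.1005, 0.0314]
ft_force: [0.4, -0.5, -0.4]
position: [0.5687, 0.1005, 0.0293]
ft_force: [0.3, 0.4, 0.1]
position: [0.5686, 0.1005, 0.0281]
ft_force: [0.4, 0.2, 0.1]
position: [0.5686, 0.1005, 0.027]
ft_force: [0.5, -0.0, 0.1]
```

Both cameras place the real fingertips about 28 mm above the reported TCP (0.062 against 0.0335), which explains the zero force. The x and y positions are right. Contact should come at a reported z of about 0.015, so I go on in small steps with force checks.

```bash
python3 -m pendant '[[[0,0,-3],0,-1],[[0,0,-3],0,-1],[[0,0,-2],0,-1]]'|grep -E 'pos|force'; for i in 1 2 3; do python3 -m pendant '[[[0,0,-1],0,-1]]'|grep -E 'pos|force'; done
```

```text
position: [0.5686, 0.1005, 0.0184]
ft_force: [-0.1, -0.2, 0.2]
position: [0.5685, 0.1005, 0.0173]
ft_force: [-1.7, 0.1, 1.6]
position: [0.5686, 0.1005, 0.0164]
ft_force: [-1.1, 0.1, 2.2]
position: [0.5686, 0.1005, 0.0155]
ft_force: [-0.5, -0.5, 3.4]
```

```bash
python3 -m pendant '[[[0,0,-1],0,-1]]'|grep -E 'pos|force'; python3 -m pendant '[[[0,0,-1],0,-1]]'|grep -E 'pos|force'; python3 - <<'E'
from h import *
st=env.observe(); w,dw=viewer.get_image('wrist'); K,R,o=cam('wrist',st)
v,u=np.mgrid[:420,:560]
P=o+(np.stack([u,v,np.ones_like(u)],-1)@np.linalg.inv(K).T@R.T)*dw[...,None]
kx,ky=np.array([.990,-.145]),np.array([.145,.990])
for n,c in dict(hat=(.567,.1),brush=(.5112,.1075),umb=(.52,.1647)).items():
    d=P[...,:2]-c; a=d@kx; b=d@ky
    m=(abs(b)<14)*(a<-.011)&(a>-.016)&(abs(b)<.014)&(P[...,2]<.05)&(P[...,2]>.03)&(dw>0); print(n,m.sum(),np.median(P[m][:,2]).round(4))
E
```

```text
position: [0.5686, 0.1005, 0.0147]
ft_force: [-2.3, 0.1, 3.4]
position: [0.5686, 0.1005, 0.0138]
ft_force: [-1.9, 0.8, 5.7]
hat 660 0.0395
brush 903 0.0436
umb 909 0.0437
```

Depth shows the hat cap down 4.1 mm with the neighbouring keys up, so the hat key is pressed. I lift and move over to the umbrella key.

```bash
python3 -m pendant '[[[0,0,6],0,-1],[[0,0,16],0,-1],[[-16,21,0],0,-1],[[-16,21,0],0,-1],[[-16,21,0],0,-1],[[0,0,0],0,-1],[[0,0,0],0,-1]]'; cat > k.py <<'E'
from h import *
st=env.observe(); w,dw=viewer.get_image('wrist'); K,R,o=cam('wrist',st)
v,u=np.mgrid[:420,:560]
P=o+(np.stack([u,v,np.ones_like(u)],-1)@np.linalg.inv(K).T@R.T)*dw[...,None]
kx,ky=np.array([.990,-.145]),np.array([.145,.990])
print(st['time_s'],st['position'].round(4),st['ft_force'].round(1))
for i in range(3):
  for j in range(3):
    c=np.array([.5112,.1077])+kx*.057*(1-i)+ky*.057*(1-j)
    d=P[...,:2]-c; a=d@kx; b=d@ky
    m=(a<-.011)&(a>-.016)&(abs(b)<.014)&(P[...,2]<.05)&(P[...,2]>.03)&(dw>0)
    print(i,j,m.sum(),np.median(P[m][:,2]).round(4) if m.sum() else None,end=' | ')
for r in whites(w,150,1000):
    p=ray((K,R,o),r[0],.0435)[0]
    if max(r[1])/min(r[1])<1.2: print(np.round(r[0]),np.round(r[1]),p.round(4))
E
python3 k.py
```

```text
time_s: 7.32
position: [0.5167, 0.1678, 0.0381]
tool_rot: [[-0.99, 0.143, -0.0], [0.143, 0.99, -0.007], [-0.001, -0.007, -1.0]]
ft_force: [0.1, -0.2, 0.4]
grip_width: -0.0007
7.325 [0.5167 0.1678 0.0381] [ 0.1 -0.2  0.4]
0 0 0 None | 0 1 136 0.0435 | 0 2 395 0.0435 | 1 0 487 0.0435 | 1 1 487 0.0435 | 1 2 481 0.0435 | 2 0 637 0.0436 | 2 1 642 0.0438 | 2 2 641 0.0436 | [158. 165.] [64. 73.] [0.4549 0.1157 0.0435]
[275. 164.] [68. 65.] [0.4629 0.1725 0.0435]
```

```bash
python3 -m pendant '[[[4,-3,-5],0,-1],[[0,0,-6],0,-1],[[0,0,-4],0,-1],[[0,0,-1],0,-1],[[0,0,0],0,-1]]'|grep -E 'pos|force'; for i in 1 2 3; do python3 -m pendant '[[[0,0,-1],0,-1]]'|grep -E 'pos|force'; done
```

```text
position: [0.5217, 0.163, 0.0202]
ft_force: [0.2, -0.7, 0.4]
position: [0.5218, 0.163, 0.0194]
ft_force: [-0.6, 0.5, -0.9]
position: [0.5218, 0.1631, 0.0184]
ft_force: [0.0, 0.1, -1.0]
position: [0.5219, 0.1631, 0.0175]
ft_force: [-0.9, 1.0, 1.1]
```

```bash
python3 -m pendant '[[[0,0,-1.3],0,-1],[[0,0,-1.3],0,-1]]'|grep -E 'pos|force'; python3 -m pendant '[[[0,0,-1.3],0,-1]]'|grep -E 'pos|force'; python3 k.py
```

```text
position: [0.5219, 0.1631, 0.0151]
ft_force: [-0.7, -0.6, 3.7]
position: [0.5219, 0.1631, 0.0139]
ft_force: [-1.1, -0.6, 5.2]
8.75 [0.5219 0.1631 0.0139] [-1.1 -0.6  5.2]
0 0 31 0.0441 | 0 1 2 0.0325 | 0 2 504 0.0435 | 1 0 625 0.0397 | 1 1 641 0.0436 | 1 2 654 0.0435 | 2 0 897 0.0437 | 2 1 910 0.0438 | 2 2 432 0.0436 | [145. 162.] [77. 86.] [0.4551 0.1158 0.0435]
[283. 161.] [80. 78.] [0.463  0.1727 0.0435]
```

Umbrella is down 3.8 mm and all the others are up. I lift and move to cash.

```bash
python3 -m pendant '[[[0,0,6],0,-1],[[0,0,18],0,-1],[[-17,-24,0],0,-1],[[-17,-24,0],0,-1],[[-17,-24,0],0,-1],[[-17,-24,0],0,-1],[[0,0,0],0,-1],[[0,0,0],0,-1]]'; python3 k.py
```

```text
time_s: 9.8
position: [0.453, 0.0651, 0.0395]
tool_rot: [[-0.989, 0.145, 0.002], [0.145, 0.989, -0.007], [-0.003, -0.006, -1.0]]
ft_force: [0.0, 0.7, 0.4]
grip_width: -0.0001
9.8 [0.453  0.0651 0.0395] [0.  0.7 0.4]
0 0 0 None | 0 1 0 None | 0 2 47 0.043 | 1 0 392 0.0436 | 1 1 276 0.0434 | 1 2 0 None | 2 0 498 0.0436 | 2 1 520 0.0436 | 2 2 501 0.0435 | [269. 254.] [54. 62.] [0.4466 0.0594 0.0435]
[376. 253.] [64. 59.] [0.4542 0.1163 0.0435]
```

Umbrella is up again, and I see cash at (0.447, 0.060). I correct by (-5, -5) and press.

```bash
python3 -m pendant '[[[-5,-5,-5],0,-1],[[0,0,-7],0,-1],[[0,0,-4],0,-1],[[0,0,-1],0,-1],[[0,0,0],0,-1]]'|grep -E 'pos|force'; for i in 1 2 3; do python3 -m pendant '[[[0,0,-1],0,-1]]'|grep -E 'pos|force'; done
```

```text
position: [0.4481, 0.0611, 0.0207]
ft_force: [0.8, -1.6, 0.6]
position: [0.4482, 0.0611, 0.0198]
ft_force: [0.4, 0.6, 0.0]
position: [0.4483, 0.0611, 0.0188]
ft_force: [-0.1, -0.5, 0.2]
position: [0.4483, 0.0611, 0.0178]
ft_force: [0.3, -0.2, 0.2]
```

```bash
python3 -m pendant '[[[0,0,-1.3],0,-1],[[0,0,-1.3],0,-1]]'|grep -E 'pos|force'; python3 -m pendant '[[[0,0,-1.5],0,-1]]'|grep -E 'pos|force'; python3 k.py
```

```text
position: [0.4484, 0.0611, 0.0153]
ft_force: [-0.8, 0.3, 2.3]
position: [0.4484, 0.0611, 0.0139]
ft_force: [-1.0, 1.4, 5.4]
11.225 [0.4484 0.0611 0.0139] [-1.   1.4  5.4]
0 0 0 None | 0 1 0 None | 0 2 0 None | 1 0 498 0.0436 | 1 1 0 None | 1 2 36 0.0437 | 2 0 647 0.0436 | 2 1 689 0.0436 | 2 2 629 0.0396 | [ 64. 344.] [ 97. 115.] [ 0.4649 -0.0517  0.0435]
```

Cash is down about 4 mm. Next I lift straight up, then back off toward the robot and check.

```bash
python3 -m pendant '[[[0,0,6],0,-1],[[0,0,30],0,-1],[[0,0,50],0,-1],[[0,0,50],0,-1],[[-20,0,40],0,-1],[[-20,0,0],0,-1],[[0,0,0],0,-1],[[0,0,0],0,-1]]'; python3 k.py; python3 - <<'E'
from h import *
im,d=viewer.get_image('top'); cv2.imwrite('pics/top2.png',im[:,:,::-1]); a=np.load('top.npy')
c=cam('top')
for r in whites(im):
    if 14<r[1][0]<17: print(np.round(r[0],1),ray(c,r[0],.0435)[0].round(4))
df=cv2.medianBlur((abs(im.astype(int)-a).max(2)>50).astype(np.uint8),3)
n,_,s,_=cv2.connectedComponentsWithStats(df); print(s[1:][s[1:,4]>25])
E
```

```text
time_s: 12.28
position: [0.4067, 0.061, 0.1966]
tool_rot: [[-0.99, 0.143, 0.003], [0.143, 0.99, -0.007], [-0.004, -0.006, -1.0]]
ft_force: [-0.8, 0.5, 0.1]
grip_width: 0.0003
12.275 [0.4067 0.061  0.1966] [-0.8  0.5  0.1]
0 0 103 0.0434 | 0 1 104 0.0434 | 0 2 0 None | 1 0 110 0.0437 | 1 1 115 0.0436 | 1 2 104 0.0434 | 2 0 138 0.0435 | 2 1 135 0.0437 | 2 2 129 0.0436 | [181. 268.] [66. 60.] [ 0.476  -0.0582  0.0435]
[342. 228.] [33. 36.] [0.4551 0.1158 0.0435]
[286. 228.] [33. 33.] [0.4471 0.0597 0.0435]
[398. 228.] [34. 38.] [0.4626 0.1723 0.0435]
[271.3 223.5] [0.5182 0.1072 0.0435]
[250.2 222.5] [0.5197 0.1644 0.0435]
[294.8 208.9] [0.5594 0.0439 0.0435]
[274.4 205.6] [0.5674 0.0998 0.0435]
[253.7 202.4] [0.5754 0.1567 0.0435]
[[  184   225   146   195 11875]
 [  270   375    81    45  1658]
 [    1   383    86    35  1270]
 [    0   407    20    13   148]]
```

View pics/top2.png

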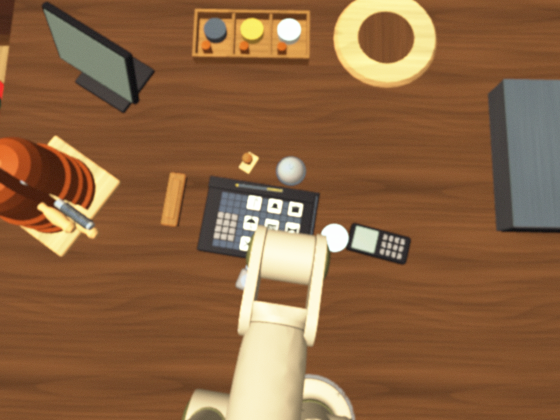

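The visible keys are back at the same positions within 1 mm. Pen, tin, brush, bell, stamp and terminal show no change between the top views, and the hand is well clear above. I'm handing in.

```bash
python3 -m pendant '[[[0,0,0],0,-1],[[0,0,0],0,-1]]'|grep -E 'time|pos|force'; python3 -c "
from rig import ticket; print(ticket.close_job())"
```

```text
time_s: 12.62
position: [0.407, 0.061, 0.1956]
ft_force: [-0.8, -0.3, -0.2]
the job is handed in; nothing more can be done
None
```

I pressed hat, then umbrella, then cash with the shut fingertips and handed the job in at 12.6 s.

- **Presses:** each key went down about 4 mm by depth at 5–6 N. The hat and umbrella keys were seen fully up again before I moved on, and cash was up before I handed in. At each press I could read most of the other keys in the depth image and they were up. A few were hidden by the hand.
- **Final checks:**
  - Eight of the nine keys read level, at 43.4–43.7 mm. The hat-box key was out of the depth view, but it looked unchanged from above.
  - The keyboard had moved by no more than about 1 mm.
  - The pen, tin, brush, bell, stamp and terminal looked unchanged from above. The tape case was partly hidden by the arm in the last picture, so I could not check it fully.
  - The hand stood clear with the reported TCP at 0.196 m and no contact force.
- **Disagreement found:** the real fingertips were about 26–28 mm higher than the reported TCP. Both cameras and the contact force showed this. I set the press depth by force and depth instead.

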